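# Put the squat jar away in the bypass-door counter case

### The arm

A 6-joint arm with a two-finger parallel gripper is mounted at the origin on the work surface. World frame = base frame: x ahead of the robot, y to its left, z up, the work surface at z = 0. Lengths are in mm, angles in degrees, forces in N, time in s.
With the tool pointing down it reaches from about 375 to 975 mm from the base axis. Payload 3.8 kg.
Tool frame: the origin (TCP) lies at the very end of the fingers, on their centre line; the grasp point (between the pads) lies 19 mm behind it; x points along the fingers, y is the direction in which the jaws open and shut, and the axes are right-handed (so a half turn about x gives the same grasp; the last joint's range is limited). The gripper opens to 85 mm and grips with 20 to 120 N. Pads are 22 mm wide; open, the fingers measure 114 mm over their backs; the gripper's body (76 mm by 85 mm) begins 54 mm behind the grasp point. The pads swing forward as they close: fully open they stand 13 mm farther back than shut.
Start: joints at [61.541, 15.12, 91.902, -0, 72.978, -2.114], TCP at [299.541, 604.891, 231.28] pointing down, gripper open.
Joint ranges: [-150.88, 150.88], [-54.13, 125.18], [17.81, 147.31], [-75.09, 255.09], [0, 152.58], [-146.25, 146.25]. Speed limits (degrees/s): [147.25, 147.25, 180, 180, 180, 180].

### API

Orientations are given as [roll, pitch, yaw] about the fixed x, y, z axes, in that order (R = Rz(yaw) Ry(pitch) Rx(roll)).
In Python, from workcell import ctrl, read_camera, get_calibration, recognise, silhouettes, tip_of gives the robot as it stands.
- The arm moves only by the tool apply_moves, never from a script. Its argument "targets" is text: rows parted by semicolons, each of 6 numbers parted by spaces: the shift along the tool's x, y, z in m, then the turn, a rotation vector about the tool's x, y, z in rad. In form: x y z rx ry rz; .... A call has exactly 10 rows; each row is the pose to reach, as a shift and turn from the pose measured when the call began, along the tool's axes at that moment; what a row does not reach only later rows make up. A row lasts 1/10 s, in which the tool goes at most 50 mm and 8.59 degrees, less where a joint would pass 70% of its speed; a pose out of reach is approached as far as the arm can. A call with a gripper value outside its range is refused whole. "fingers" is the finger opening in m, from 0 to 0.0854, set as the call begins (left out, the last holds). The fingers move at their own pace and stop on an object; "newtons" is the grip in N (left out, the last holds). Time passes only in rows, so rows that repeat a pose let the fingers close, or fill a call up. It gives the time, the measured TCP pose, the force and the opening at its end, in the units of the state.
- ctrl.observe(): the state, without advancing time (a new reading comes with each control period).
- read_camera(name): name is "side" or "top"; returns (picture, depth): 480x640x3 uint8, blue, green, red; 480x640 float32, mm along the optical axis (not along the pixel's ray), 0 where there is no reading.
- get_calibration(name): a dict with "mtx" (3x3 intrinsics, pixels), "dist_coeffs" ([k1, k2, p1, p2, k3] as OpenCV has them; the pictures are not rectified), "origin" and "orientation" of the camera in the world. Camera axes: x right, y up, looking along -z (the intrinsics and any distortion apply to the point x, -y, -z); pixel columns grow to the right and rows downward; lengths in mm; the calibration is good to about 2 mm. A picture is of the moment at which its call begins. get_calibration takes no time and is no camera call.
- ctrl.close_job(): hands the job in, once; it reports no verdict.
Trained networks look in the newest picture that a camera, given by its name, has taken for a name from the list of things; names that differ only in an ending like _2 or _b are one class to them, and where a whole thing is asked for, a point or a joint stands for the part that bears it (a point fixed in the world has none). Each returns a list of dicts, best first, with "conf" (0 to 1); they miss things now and then, are a little off and sometimes report something else, mostly with a low value. They report only what shows in the picture. A call takes as long as a camera call.
- recognise(name, camera): "position" ([column, row] in pixels, amid what is visible of it).
- silhouettes(name, camera): "pixels" (480x640 bool, what is visible of it) and "position" ([column, row] in pixels, amid what is visible of it).
- tip_of(name, camera): "position" ([column, row] in pixels: a listed point, or the origin of a listed thing).
The state is a dict: "time_s": time; "joint_pos": joint angles; "joint_vel": joint speeds; "effort": joint torques, N m; "ee_pos": TCP position; "tcp_rot": TCP orientation; "wrist_force": force on the tool from outside, world axes, zero at the start; "wrist_torque": the same for the moment, N m; "finger_gap": finger opening in mm.
Only numpy, scipy, OpenCV 4.12 (cv2) and the standard library are available. Lean on these libraries where they do the work, as an engineer would, in place of code of your own. Each camera call takes 0.05 s, during which the arm holds its last target. There are 200 camera calls.

### The job

Put the squat corked jar away in the right-hand compartment of the counter case, where a small steel pocket is clipped somewhere along the wall: slide the case's right-hand door all the way behind the left-hand one, stand the jar upright on the free floor clear of the pocket, and slide the right-hand door fully shut again. Handle the doors and the jar gently, keep the jar upright and the left-hand door shut, and leave the other things where they are.

Things in the scene. Friction and masses are not known exactly. Their poses are not given: they have to be found in the camera images.
- case: Wooden slant-top counter case, fixed. 468 mm wide (its y), 284 deep (x), walls and floor 12 mm thick. Origin: centre of its underside; +x to its back, +y to the robot's left. The top rises to the back by 0.08 rad, from 127 mm at the front edge to 149 mm at the back; two bypass doors lie in it side by side and slide level along y. Rough handling: a hand force over 50 N on case or doors.
- right_door (a joint): Opening q (m) of the right-hand door: 232 mm wide, 8 thick, in the lower track, so it passes under the left one. 0 = shut against the right jamb, grows towards the case's +y; 0.158 = its stop, fully open; starts at 0 to 8 mm. Takes 4 to 6 N to slide, stays where left. Its outer edge is at case y = -0.222 + q, so q is the width of the opening beside the right jamb.
- right_door_slot (a point): Centre of the right door's finger slot, level with the door's top face (126 mm above the counter); y axis as the case's, x up the slope. A through hole 66 mm along y, 46 mm along x, with the compartment below. From q = 0.132 on its inner end passes under the left door, so a finger pushing there meets that door's edge. Fully open, its outer 40 mm still shows: enough to pull the door shut by.
- right_door_edge (a point): Middle of the right door's outer edge (the jamb end, towards the case's -y), on its top face, 47 mm outward of the slot's centre; a bar 14 mm wide lies between slot and edge. Once the door stands open, a finger lowered into the opening can push on this edge and send the door on under the left one.
- left_door (a joint): Opening (m) of the left-hand door, same size, in the upper track: 0 = shut against the left jamb, as it starts; grows to the right, over the right door. To be left shut.
- left_door_edge (a point): Middle of the left door's free edge (its -y end), on its top face, 137 mm above the counter; while that door is shut it lies 10 mm to the right of the case's middle. The face of this door is 11 mm above the right door's.
- compartment (a point): Point on the right compartment's floor, 12 mm above the counter, mid-depth, midway across the fully open doorway (case y = -0.143); axes as the case's. Compartment: 260 mm deep, 218 wide. A steel pocket (40 mm along x, 66 out from the wall, 75 high) is clipped firmly to its right wall anywhere front to back, full of clips, not measured: the jar fits only behind or in front of it.
- squat_jar: The squat white ceramic jar sealed with a cork, loose, 0.4 to 0.7 kg. Round: belly 108 mm wide, widest 26 mm up; straight neck 54 mm wide from 62 to 84 mm up, then a cork 46 mm wide to 92 mm. Origin: centre of its foot. Can be held by the neck from above. In the case its cork is 14 mm below the shut door at mid-depth: a finger deep in the slot would catch it. Over 100 N on the case is rough.
- tall_jar: A bystander: slim white ceramic jar with a cork, 64 mm wide, 142 mm tall, origin at the centre of its foot. It and the squat jar change places from time to time.
- bowl: A bystander: terracotta bowl, 124 mm wide, 55 mm high, origin under its centre.
- mug: A bystander: white mug, 80 mm wide, 90 mm high, origin under its centre.
- tin_a: A bystander: steel tin 68 mm wide, 78 mm high, in the case's left compartment; origin under its centre.
- tin_b: A bystander: a second such tin in the left compartment.

How it is judged:
By the outcome, as a careful person would: the job done as asked, in the order asked, and still so for the second after the job is handed in, with the robot touching nothing.
It also fails if it takes over 72 s, if anything falls off the work surface, if the arm or the gripper's body presses on something with over 40 N, if the wrist force passes 120 N, or if a joint passes its speed limit or range.

## Working session

There is one attempt and no reset: what is moved stays moved. The work goes in short steps, Python scripts to look and compute and a tool call to move; the robot and the scene stay as the last step left them, time stands still between calls to the robot, and variables do not carry over. Pictures are saved under pics/ and viewed, about 8 in all and at most 12, crops included, and the job is handed in when it is done.

Besides the shell and the picture viewer there is one more tool, called after "Emit:" as name(argument=value, ...) on one line, values as JSON. apply_moves: Moves the arm, as the interface text tells. Its arguments: {"type":"object","properties":{"targets":{"type":"string"},"fingers":{"type":"number"},"newtons":{"type":"number"}},"required":["targets"]}

```bash
ls && mkdir -p pics && cat > h.py <<'E'
import numpy as np, cv2
from scipy.spatial.transform import Rotation as R
from workcell import ctrl, read_camera, get_calibration, recognise, silhouettes, tip_of
def cam(n):
    c=get_calibration(n); o=c['orientation']
    o=np.array(o,float)
    Rm=o if o.shape==(3,3) else R.from_euler('xyz',o,degrees=True).as_matrix()
    return c,Rm,np.array(c['origin'],float)
def rays(n,uv):
    c,Rm,o=cam(n)
    p=cv2.undistortPoints(np.array(uv,float).reshape(-1,1,2),np.array(c['mtx'],float),np.array(c['dist_coeffs'],float)).reshape(-1,2)
    d=np.c_[p[:,0],-p[:,1],-np.ones(len(p))]@Rm.T
    return o,d
def at_z(n,uv,z):
    o,d=rays(n,uv); return o+d*((z-o[2])/d[:,2])[:,None]
def at_depth(n,uv,dep):
    o,d=rays(n,uv); return o+d*np.array(dep).reshape(-1,1)
def proj(n,P):
    c,Rm,o=cam(n); q=(np.array(P,float).reshape(-1,3)-o)@Rm; q[:,1]*=-1;q[:,2]*=-1
    return cv2.projectPoints(q,np.zeros(3),np.zeros(3),np.array(c['mtx'],float),np.array(c['dist_coeffs'],float))[0].reshape(-1,2)
E
cat > a.py <<'E'
from h import *
for n in('top','side'):
    im,d=read_camera(n); cv2.imwrite(f'pics/{n}0.png',im); np.save(f'{n}0.npy',d)
    c=get_calibration(n); print(n,c['origin'],c['orientation'],c['dist_coeffs'],c['mtx'])
    for k in('right_door_slot','right_door_edge','left_door_edge','compartment','squat_jar','tall_jar','case','bowl','mug'):
        for r in tip_of(k,n)[:2]: print(k,np.round(r['position'],1),round(r['conf'],2))
print(ctrl.observe())
E
python3 a.py
```

```text
pics
top [ 312.42681162   -9.91484988 1698.90876455] [  6.92146187   0.74667484 -90.21308534] [-0.08324769  0.          0.          0.          0.        ] [[595.89913832   0.         320.34701324]
 [  0.         595.89913832 233.51323933]
 [  0.           0.           1.        ]]
right_door_slot [316.  227.6] 0.84
right_door_edge [335.1 226.3] 0.91
left_door_edge [255.7 226.4] 0.82
compartment [306.1 231.6] 0.91
squat_jar [436.3 256.6] 0.68
squat_jar [317.5 227. ] 0.48
tall_jar [432.7 204.4] 0.82
case [256.7 230.8] 0.63
bowl [508.2 226.8] 0.78
mug [137.9 281.8] 0.81
side [ 779.13109252  984.13895082 1344.1578331 ] [ 40.31903595   0.22973048 163.88710261] [0.04286527 0.         0.         0.         0.        ] [[549.03736672   0.         325.75747544]
 [  0.         549.03736672 245.06348687]
 [  0.           0.           1.        ]]
right_door_slot [324.  251.7] 0.89
right_door_slot [274.  207.4] 0.61
right_door_edge [316.  240.6] 0.57
left_door_edge [334.4 296.6] 0.86
squat_jar [312.5 199.8] 0.95
squat_jar [274.6 209.8] 0.31
tall_jar [275.5 209.6] 0.9
case [334.3 326.3] 0.84
bowl [274.9 166.2] 0.83
mug [434.2 429.4] 0.58
{'time_s': 1.0, 'joint_pos': array([ 6.15409151e+01,  1.51180007e+01,  9.19014362e+01,  1.60481793e-03,
        7.29762345e+01, -2.11345569e+00]), 'joint_vel': array([ 0.07592835, -0.06370745,  0.0490528 ,  0.09347749, -0.04110528,
        0.01867416]), 'effort': array([ 1.29279058e-03, -5.15092349e+01, -3.67733753e+01,  1.76656931e-04,
        9.08735874e-04, -7.96559789e-06]), 'ee_pos': array([299.54656752, 604.90905918, 231.31683938]), 'tcp_rot': array([107.40630643,  89.9954074 ,  81.06020748]), 'wrist_force': array([-0.60068294,  0.12158451,  0.64007479]), 'wrist_torque': array([ 0.04602205,  0.0187101 , -0.0362357 ]), 'finger_gap': 85.46686379319732}
```

View pics/top0.png

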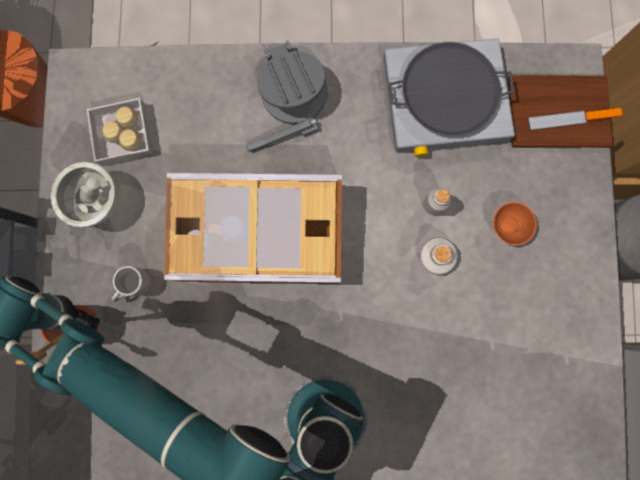

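View pics/side0.png

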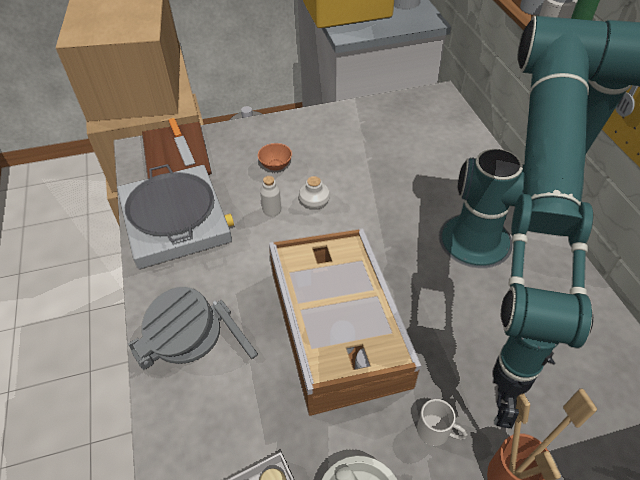

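```bash
cat > b.py <<'E'
from h import *
T={'slot':(316,227.6,126),'redge':(335.1,226.3,126),'ledge':(255.7,226.4,137),'squat':(436.3,256.6,0),'tall':(432.7,204.4,0),'case':(256.7,230.8,0),'bowl':(508.2,226.8,0),'mug':(137.9,281.8,0)}
S={'slot':(324,251.7,126),'redge':(316,240.6,126),'ledge':(334.4,296.6,137),'squat':(312.5,199.8,0),'tall':(275.5,209.6,0),'case':(334.3,326.3,0),'bowl':(274.9,166.2,0),'mug':(434.2,429.4,0)}
for k in T: print(k,at_z('top',[T[k][:2]],T[k][2])[0].round(1),at_z('side',[S[k][:2]],S[k][2])[0].round(1))
E
python3 b.py
```

```text
slot [519.4  21.4 126. ] [508.7  12.3 126. ]
redge [522.6 -29.5 126. ] [519.6 -34.9 126. ]
ledge [522. 181. 137.] [527.4 178.4 137. ]
squat [ 450.5 -320.     0. ] [ 454.8 -323.     0. ]
tall [ 601.8 -313.7    0. ] [ 587.7 -313.     0. ]
case [527.6 194.8   0. ] [528.6 185.3   0. ]
bowl [ 535.4 -531.3    0. ] [ 541.2 -528.5    0. ]
mug [381.5 537.4   0. ] [375.8 539.5   0. ]
```

The top view shows the case at about columns 166–342 and rows 175–282, nearly square to the world axes. The right slot is at (316,228). The squat jar is at (440,255), the tall jar at (440,200) and the bowl at (515,224). The side view agrees. Next I'll fit the case and jar from depth.

```bash
cat > c.py <<'E'
from h import *
vv,uu=np.mgrid[0:480,0:640]
clouds={}
for n in('top','side'):
    d=np.load(n+'0.npy'); uv=np.c_[uu.ravel(),vv.ravel()]
    P=at_depth(n,uv,d.ravel()).reshape(480,640,3); P[d==0]=np.nan; clouds[n]=P
    tab=P[(np.abs(P[...,2])<25)&(P[...,0]>350)&(P[...,0]<700)&(P[...,1]>-450)&(P[...,1]<450)]
    print(n,'table z',np.median(tab[:,2]).round(1))
    m=(P[...,2]>100)&(P[...,2]<175)&(P[...,0]>330)&(P[...,0]<720)&(P[...,1]>-120)&(P[...,1]<480)
    q=P[m]; 
    r=cv2.minAreaRect(q[:,:2].astype(np.float32)); print(' case rect',np.round(r[0],1),np.round(r[1],1),round(r[2],2),len(q))
    A=np.c_[q[:,:2],np.ones(len(q))]; 
    print(' plane',np.linalg.lstsq(A,q[:,2],rcond=None)[0].round(4))
    for nm,(x,y) in {'squat':(452,-321),'tall':(595,-313)}.items():
        j=P[(np.hypot(P[...,0]-x,P[...,1]-y)<75)&(P[...,2]>15)]
        top=j[j[:,2]>j[:,2].max()-12]
        print(' ',nm,'maxz',j[:,2].max().round(1),'top xy mid',((top.max(0)+top.min(0))/2)[:2].round(1),np.median(top,0).round(1), 'ext',np.ptp(top,axis=0).round(1),'body mid',((j.max(0)+j.min(0))/2)[:2].round(1),np.ptp(j,axis=0).round(1))
    s=silhouettes('case',n)
    for k in s[:1]:
        mk=k['pixels'].astype(np.uint8); c=max(cv2.findContours(mk,0,2)[0],key=cv2.contourArea)
        ap=cv2.approxPolyDP(c,6,True).reshape(-1,2); print(' sil',k['conf'],ap.tolist())
im=cv2.imread('pics/top0.png')[160:300,150:350]; cv2.imwrite('pics/crop.png',cv2.resize(im,None,fx=4,fy=4,interpolation=cv2.INTER_CUBIC))
E
python3 c.py
```

```text
top table z 1.0
 case rect [521.2 190.1] [469.6 285.4] 88.74 17829
 plane [8.02000e-02 2.59000e-02 8.61423e+01]
  squat maxz 100.2 top xy mid [ 450.3 -318.3] [ 449.8 -315.9   92.4] ext [49.2 46.7 12. ] body mid [ 451.1 -318.3] [105.  102.6  82.3]
  tall maxz 153.4 top xy mid [ 601.3 -313.4] [ 601.9 -312.6  144.9] ext [34.3 32.9 12. ] body mid [ 599.9 -293.1] [ 61.8 106.2 138.1]
 sil 0.83 [[168, 174], [167, 279], [339, 282], [339, 176]]
side table z -0.5
 case rect [519.9 189. ] [473.7 288.1] 89.05 15980
 plane [7.15000e-02 1.74000e-02 8.98859e+01]
  squat maxz 97.3 top xy mid [ 451. -314.] [ 451.9 -314.1   91. ] ext [49.  53.8 11.7] body mid [ 452.2 -306.9] [103.  100.5  82.1]
  tall maxz 149.7 top xy mid [ 600.1 -313.9] [ 601.3 -313.7  141.6] ext [34.  34.8 12. ] body mid [ 601.4 -304.8] [ 63.4  60.4 134.2]
 sil 0.69 [[362, 229], [269, 244], [310, 415], [415, 387], [419, 361]]
```

View pics/crop.png

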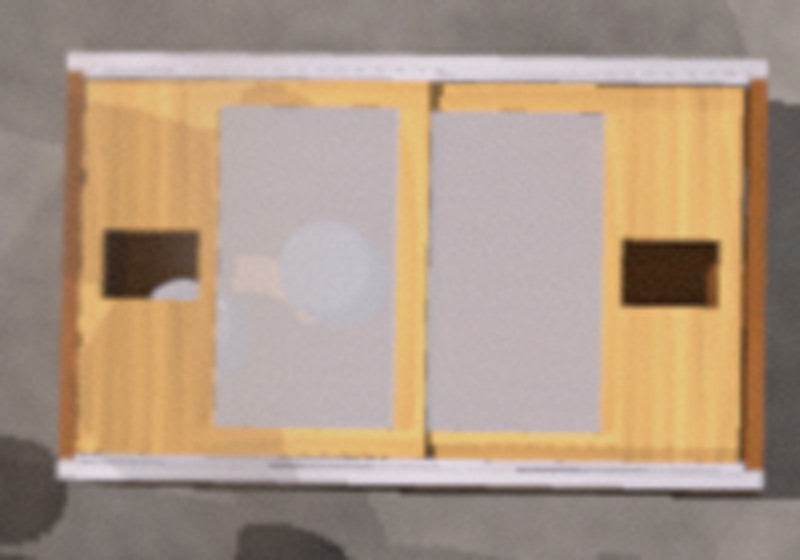

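```bash
cat >> h.py <<'E'
CY=-1.1; CC=np.array([520.5,189.5])
def cw(x,y):  # case mm -> world
    a=np.radians(CY); return CC+np.array([x*np.cos(a)-y*np.sin(a), x*np.sin(a)+y*np.cos(a)])
def wc(p):
    a=np.radians(CY); d=np.array(p)[:2]-CC; return np.array([d[0]*np.cos(a)+d[1]*np.sin(a), -d[0]*np.sin(a)+d[1]*np.cos(a)])
def Rt(yaw,s=1): # tool down, jaws (tool y) along world X*s turned by yaw
    y=np.array([np.cos(np.radians(yaw)),np.sin(np.radians(yaw)),0])*s; x=np.array([0,0,-1.]); return np.c_[x,y,np.cross(x,y)]
def go(p,yaw=CY,s=1):
    st=ctrl.observe(); R0=R.from_euler('xyz',st['tcp_rot'],degrees=True)
    d=R0.inv().apply(np.array(p)-st['ee_pos'])/1000; rv=(R0.inv()*R.from_matrix(Rt(yaw,s))).as_rotvec()
    print('to',np.round(p,1),'shift',d.round(4),'turn',rv.round(4))
E
python3 -c "
from h import *
st=ctrl.observe(); print(R.from_euler('xyz',st['tcp_rot'],degrees=True).as_matrix().round(3), st['joint_pos'].round(1))
print(cw(0,-173),cw(0,-143))
for s in(1,-1): go([*cw(0,-173),200],s=s)
go([*cw(0,-173),200],yaw=88.9)"
```

```text
[[-0.     0.444  0.896]
 [-0.     0.896 -0.444]
 [-1.    -0.    -0.   ]] [61.5 15.1 91.9  0.  73.  -2.1]
[517.17884246  16.5318818 ] [517.75476574  46.52635317]
to [517.2  16.5 200. ] shift [ 0.0313 -0.4307  0.4561] turn [1.1302e+00 0.0000e+00 1.0000e-04]
to [517.2  16.5 200. ] shift [ 0.0313 -0.4307  0.4561] turn [-2.0114e+00 -1.0000e-04  0.0000e+00]
to [517.2  16.5 200. ] shift [ 0.0313 -0.4307  0.4561] turn [-0.4406 -0.      0.    ]
```

Emit:
apply_moves(targets="0 -0.034 0.036 0.09 0 0; 0 -0.068 0.072 0.18 0 0; 0 -0.102 0.108 0.27 0 0; 0 -0.136 0.144 0.36 0 0; 0 -0.170 0.180 0.45 0 0; 0 -0.204 0.216 0.54 0 0; 0 -0.238 0.252 0.63 0 0; 0 -0.272 0.288 0.72 0 0; 0 -0.306 0.324 0.81 0 0; 0 -0.340 0.360 0.90 0 0", fingers=0, newtons=40)

```text
time_s: 2.1
ee_pos: [471.7, 138.6, 231.7]
tcp_rot: [94.4, 89.9, 16.3]
wrist_force: [0.7, -0.5, 0.2]
finger_gap: 0.3
```

```bash
python3 -c "
from h import *
go([*cw(0,-173),190])"
```

```text
to [517.2  16.5 190. ] shift [0.0418 0.0193 0.1288] turn [ 2.267e-01 -2.000e-04 -1.300e-03]
```

Emit:
apply_moves(targets="0.01 0.005 0.03 0.06 0 0; 0.02 0.01 0.06 0.12 0 0; 0.03 0.015 0.09 0.18 0 0; 0.04 0.019 0.12 0.227 0 0; 0.042 0.019 0.129 0.227 0 -0.001; 0.042 0.019 0.129 0.227 0 -0.001; 0.042 0.019 0.129 0.227 0 -0.001; 0.042 0.019 0.129 0.227 0 -0.001; 0.042 0.019 0.129 0.227 0 -0.001; 0.042 0.019 0.129 0.227 0 -0.001")

```text
time_s: 3.1
ee_pos: [517.0, 17.1, 190.2]
tcp_rot: [110.6, 89.9, 19.5]
wrist_force: [0.5, 0.1, 0.4]
finger_gap: -0.1
```

```bash
cat > look.py <<'E'
import sys
from h import *
n,tag,u0,v0,u1,v1,f=sys.argv[1],sys.argv[2],*map(int,sys.argv[3:8])
im,d=read_camera(n); np.save(f'{tag}.npy',d); cv2.imwrite(f'pics/{tag}_full.png',im)
st=ctrl.observe(); print(st['ee_pos'].round(1),st['wrist_force'].round(1),'proj tcp',proj(n,st['ee_pos']).round(1))
cv2.imwrite(f'pics/{tag}.png',cv2.resize(im[v0:v1,u0:u1],None,fx=f,fy=f,interpolation=cv2.INTER_CUBIC))
E
python3 look.py side side1 250 190 450 340 4
python3 -c "
from h import *
for x,y in((-23,-33),(-23,33),(23,33),(23,-33),(0,0)): print(proj('side',[*cw(x,-173+y),126+.08*x]).round(1),((proj('side',[*cw(x,-173+y),126+.08*x])-[250,190])*4).round(0))"
```

```text
[516.9  16.9 190.1] [-0.7 -1.2 -0.7] proj tcp [[321.5 238.9]]
[[326.3 243.8]] [[305. 215.]]
[[332.4 260.8]] [[329. 283.]]
[[316.7 263.4]] [[267. 293.]]
[[311.  246.2]] [[244. 225.]]
[[321.6 253.4]] [[286. 254.]]
```

View pics/side1.png

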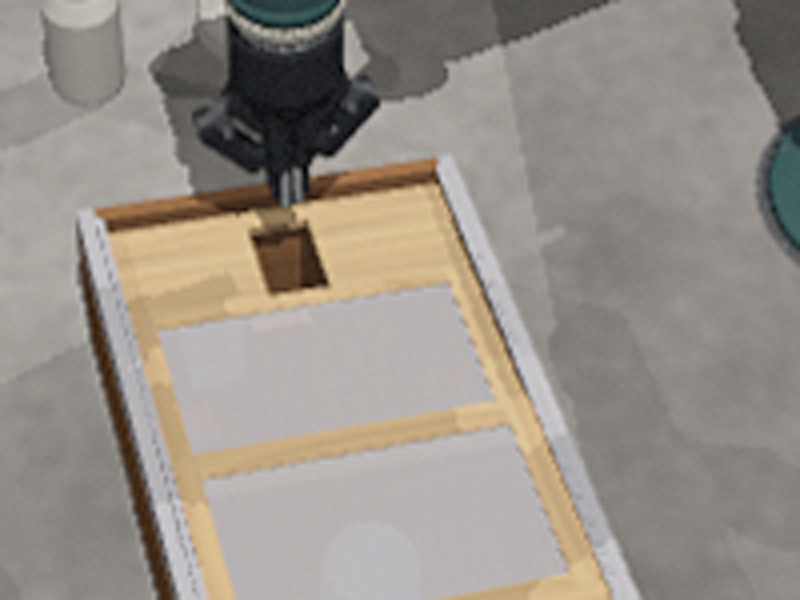

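Side view: the tip, at crop (291,203), is straight above the slot. The slot corners (250,235), (305,225), (327,287) and (272,295) match the prediction within about 2 mm. A pale patch under the glass near (215,355) suggests the pocket is at the back. Now I'll lower the tip into the slot.

Emit:
apply_moves(targets="0.015 0 0 0 0 0; 0.03 0 0 0 0 0; 0.045 0 0 0 0 0; 0.06 0 0 0 0 0; 0.07 0 0 0 0 0; 0.08 0 0 0 0 0; 0.08 0 0 0 0 0; 0.08 0 -0.006 0 0 0; 0.08 0 -0.012 0 0 0; 0.08 0 -0.016 0 0 0")

```text
time_s: 4.15
ee_pos: [518.0, 33.7, 111.0]
tcp_rot: [102.6, 89.9, 11.6]
wrist_force: [0.3, 0.5, -0.3]
finger_gap: 0.1
```

Emit:
apply_moves(targets="0 0 -0.004 0 0 0; 0 0 -0.008 0 0 0; 0 0 -0.012 0 0 0; 0 0 -0.016 0 0 0; 0 0 -0.02 0 0 0; 0 0 -0.024 0 0 0; 0 0 -0.03 0 0 0; 0 0 -0.036 0 0 0; 0 0 -0.042 0 0 0; 0 0 -0.048 0 0 0")

```text
time_s: 5.15
ee_pos: [519.3, 82.2, 111.2]
tcp_rot: [99.6, 89.8, 8.5]
wrist_force: [1.9, -4.6, 3.0]
finger_gap: 0.0
```

Emit:
apply_moves(targets="0 0 -0.007 0 0 0; 0 0 -0.014 0 0 0; 0 0 -0.021 0 0 0; 0 0 -0.029 0 0 0; 0 0 -0.037 0 0 0; 0 0 -0.045 0 0 0; 0 0 -0.053 0 0 0; 0 0 -0.06 0 0 0; 0 0 -0.065 0 0 0; 0 0 -0.067 0 0 0")

```text
time_s: 6.15
ee_pos: [520.4, 149.8, 111.1]
tcp_rot: [102.5, 89.8, 11.5]
wrist_force: [2.2, -4.5, 2.3]
finger_gap: 0.3
```

```bash
python3 look.py top top1 220 160 370 290 5
```

```text
[520.2 150.  111. ] [ 1.5 -0.7  0.8] proj tcp [[268.4 228.3]]
```

View pics/top1.png

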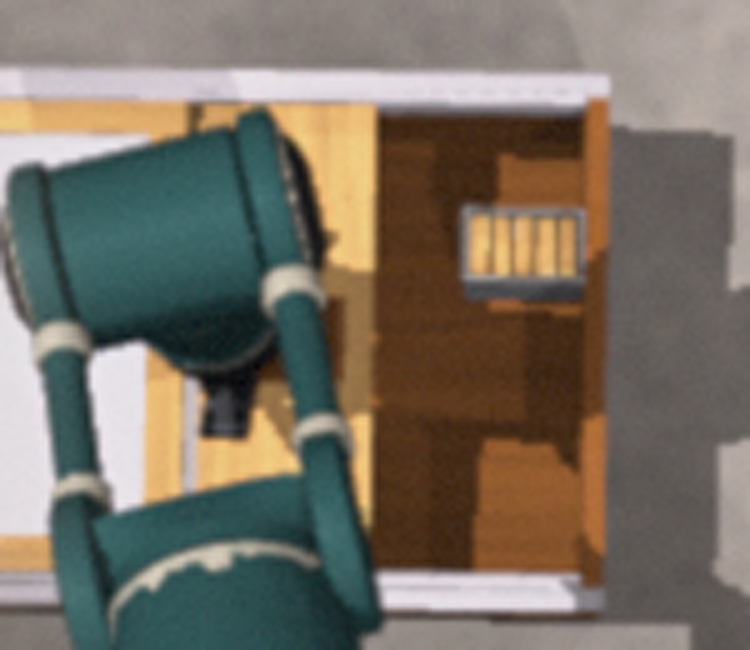

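Top view: the opening spans crop columns 377–583. The pocket sits on the right wall towards the back, at crop (462–583, 207–280), so the jar goes in front of it.

```bash
python3 -c "
from h import *
f=lambda u,v:[220+u/5,160+v/5]
for nm,u,v,z in(('edge',377,330,126),('pocketBL',462,207,87),('pocketFL',462,280,87),('pocketBR',583,207,87),('pocketFR',583,280,87),('jamb inner',583,400,118),('front inner wall',480,572,120),('back inner wall',480,108,140)):
    p=at_z('top',[f(u,v)],z)[0]; print(nm,p.round(1),'case',wc(p).round(1))
go([520,150,165]); go([*cw(0,-139),165]); print(cw(0,-139), cw(0,-64-12))
vv,uu=np.mgrid[0:480,0:640]; d=np.load('top1.npy')
P=at_depth('top',np.c_[uu.ravel(),vv.ravel()],d.ravel()); P=P[d.ravel()>0]; C=np.array([wc(p) for p in P])
m=(C[:,0]>-120)&(C[:,0]<125)&(C[:,1]>-215)&(C[:,1]<-115)&(P[:,2]>70)&(P[:,2]<100)
print(m.sum(),np.percentile(C[m],[2,50,98],axis=0).round(1), np.median(P[m,2]))
"
```

```text
edge [524.   76.3 126. ] case [   5.7 -113.1]
pocketBL [597.1  31.8  87. ] case [  79.6 -156.2]
pocketFL [556.6  31.9  87. ] case [  39.1 -156.9]
pocketBR [596.7 -34.5  87. ] case [  80.5 -222.5]
pocketFR [556.2 -34.3  87. ] case [  40. -223.]
jamb inner [486.8 -33.3 118. ] case [ -29.5 -223.4]
front inner wall [395.2  21.9 120. ] case [-122.1 -170. ]
back inner wall [641.2  20.8 140. ] case [ 123.9 -166.4]
to [520 150 165] shift [-0.054  -0.0001 -0.0001] turn [ 0.0015 -0.0011 -0.0028]
to [517.8  50.5 165. ] shift [-0.0541 -0.0005  0.0994] turn [ 0.0015 -0.0011 -0.0028]
[517.83155551  50.52561602] [519.04099438 113.51400588]
279 [[  40.1 -213. ]
 [  59.  -185.7]
 [  78.7 -158.1]] 85.48007827352376
```

Emit:
apply_moves(targets="0 0 0.005 0 0 0; -0.02 0 0.005 0 0 0; -0.04 0 0.006 0 0 0; -0.054 0 0.016 0 0 0; -0.054 0 0.04 0 0 0; -0.054 0 0.065 0 0 0; -0.054 0 0.09 0 0 0; -0.054 0 0.098 0 0 0; -0.035 0 0.0985 0 0 0; -0.015 0 0.0985 0.001 0 -0.003")

```text
time_s: 7.2
ee_pos: [518.8, 51.1, 126.2]
tcp_rot: [147.8, 89.9, 56.6]
wrist_force: [0.1, 0.4, -0.2]
finger_gap: 0.1
```

Emit:
apply_moves(targets="0.006 0 0 0 0 0; 0.014 0 0 0 0 0; 0.014 0 0 0 0 0; 0.014 0 -0.006 0 0 0; 0.014 0 -0.012 0 0 0; 0.014 0 -0.018 0 0 0; 0.014 0 -0.024 0 0 0; 0.014 0 -0.03 0 0 0; 0.014 0 -0.036 0 0 0; 0.014 0 -0.04 0 0 0")

```text
time_s: 8.2
ee_pos: [520.2, 91.5, 112.8]
tcp_rot: [126.8, 89.8, 35.6]
wrist_force: [-0.0, -4.2, 3.4]
finger_gap: -0.1
```

Emit:
apply_moves(targets="0 0 -0.004 0 0 0; 0 0 -0.008 0 0 0; 0 0 -0.012 0 0 0; 0 0 -0.015 0 0 0; 0 0 -0.017 0 0 0; 0 0 -0.018 0 0 0; 0 0 -0.019 0 0 0; 0 0 -0.0195 0 0 0; 0 0 -0.02 0 0 0; 0 0 -0.02 0 0 0")

```text
time_s: 9.2
ee_pos: [520.6, 111.6, 112.8]
tcp_rot: [128.6, 89.8, 37.5]
wrist_force: [1.0, -3.6, 1.1]
finger_gap: -0.2
```

Emit:
apply_moves(targets="0 0 -0.0003 0 0 0; 0 0 -0.0006 0 0 0; 0 0 -0.0009 0 0 0; 0 0 -0.0012 0 0 0; 0 0 -0.0015 0 0 0; 0 0 -0.0018 0 0 0; 0 0 -0.0021 0 0 0; 0 0 -0.0024 0 0 0; 0 0 -0.0027 0 0 0; 0 0 -0.003 0 0 0")

```text
time_s: 10.2
ee_pos: [520.6, 114.6, 112.8]
tcp_rot: [129.5, 89.8, 38.4]
wrist_force: [1.0, -4.8, 2.4]
finger_gap: -0.1
```

Emit:
apply_moves(targets="0 0 -0.0002 0 0 0; 0 0 -0.0004 0 0 0; 0 0 -0.0006 0 0 0; 0 0 -0.0008 0 0 0; 0 0 -0.001 0 0 0; 0 0 -0.0012 0 0 0; 0 0 -0.0014 0 0 0; 0 0 -0.0016 0 0 0; 0 0 -0.0018 0 0 0; 0 0 -0.002 0 0 0")

```text
time_s: 11.2
ee_pos: [520.6, 115.0, 112.8]
tcp_rot: [70.2, 89.9, -21.0]
wrist_force: [0.5, -10.1, 3.5]
finger_gap: -0.2
```

Emit:
apply_moves(targets="0 0 0.004 0 0 0; 0 0 0.01 0 0 0; -0.02 0 0.015 0 0 0; -0.045 0 0.02 0 0 0; -0.07 0 0.03 0 0 0; -0.085 0 0.06 0 0 0; -0.09 0 0.095 0 0 0; -0.09 -0.01 0.13 0 0 0; -0.09 -0.02 0.165 0 0 0; -0.09 -0.03 0.2 0 0 0", fingers=0.085)

```text
time_s: 12.2
ee_pos: [485.9, -84.9, 202.7]
tcp_rot: [102.4, 89.9, 11.3]
wrist_force: [-0.1, -1.2, -1.4]
finger_gap: 85.1
```

```bash
python3 look.py top top2 230 160 350 280 5
python3 -c "
from h import *
go([451,-316.5,160],yaw=0)
d=np.load('top2.npy'); vv,uu=np.mgrid[0:480,0:640]
P=at_depth('top',np.c_[uu.ravel(),vv.ravel()],d.ravel())
m=(np.hypot(P[:,0]-451,P[:,1]+316)<40)&(P[:,2]>80)&(P[:,2]<110); q=P[m]
print('cork',len(q),np.percentile(q,[3,50,97],axis=0).round(1),np.median(q,0))
r=cv2.minEnclosingCircle(q[:,:2].astype(np.float32)); print(r)
"
```

```text
[484.4 -89.3 202.5] [-0.1 -3.3 -0.9] proj tcp [[359.2 237.2]]
to [ 451.  -316.5  160. ] shift [ 0.0433 -0.0287  0.2277] turn [-0.0207  0.0036 -0.0008]
cork 290 [[ 427.5 -339.7   81.7]
 [ 449.6 -316.9   91.4]
 [ 472.1 -296.3   98.1]] [ 449.6400162  -316.86670458   91.41669845]
((450.2354736328125, -317.3983459472656), 27.10723876953125)
```

View pics/top2_full.png

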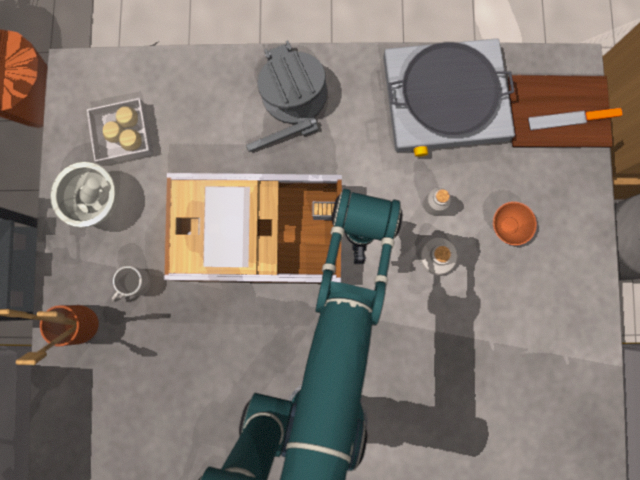

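The picture shows the right door fully under the left one, with its edge at about column 278 and the outer part of the slot at (264,227). The jar is untouched at (440,256). I'm moving above it.

Emit:
apply_moves(targets="0 -0.003 0.03 0 0 0; 0.005 -0.007 0.065 -0.005 0 0; 0.015 -0.013 0.1 -0.01 0 0; 0.025 -0.019 0.135 -0.015 0 0; 0.035 -0.025 0.17 -0.02 0 0; 0.045 -0.028 0.205 -0.021 0 0; 0.05 -0.029 0.225 -0.021 0.004 0; 0.053 -0.029 0.228 -0.021 0.004 0; 0.053 -0.029 0.228 -0.021 0.004 0; 0.053 -0.029 0.228 -0.021 0.004 0")

```text
time_s: 13.25
ee_pos: [450.8, -315.7, 150.1]
tcp_rot: [157.2, 89.9, 67.3]
wrist_force: [0.3, 0.1, 0.7]
finger_gap: 85.0
```

```bash
python3 look.py side side2 230 110 390 230 5
python3 -c "
from h import *
go([450.3,-317,70],yaw=0)"
```

```text
[ 451.  -315.7  150.5] [-0.5  0.  -0.8] proj tcp [[313.2 168. ]]
to [ 450.3 -317.    70. ] shift [ 0.0805 -0.0008  0.0014] turn [ 0.0012 -0.001  -0.001 ]
```

View pics/side2.png

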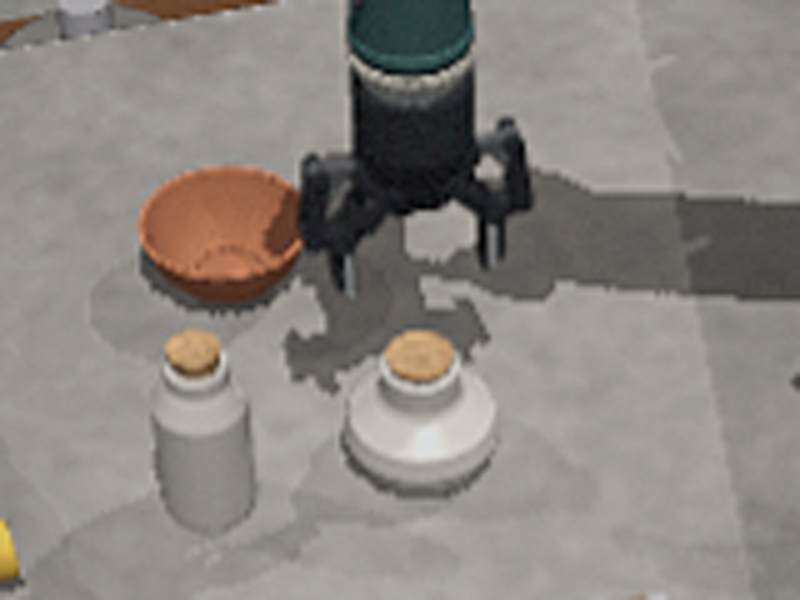

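The open fingertips are at crop (345,290) and (490,262), about 13 mm behind the TCP and straddling the cork at (420,355). Descending to the neck.

Emit:
apply_moves(targets="0.015 0 0.001 0 0 0; 0.03 -0.001 0.001 0 0 0; 0.045 -0.001 0.001 0 0 0; 0.06 -0.001 0.001 0 0 0; 0.07 -0.001 0.001 0 0 0; 0.08 -0.001 0.001 0 0 0; 0.087 -0.001 0.001 0 0 0; 0.091 -0.001 0.001 0 0 0; 0.091 -0.001 0.001 0 0 0; 0.091 -0.001 0.001 0 0 0")

```text
time_s: 14.3
ee_pos: [450.5, -316.9, 59.9]
tcp_rot: [105.7, 89.9, 15.8]
wrist_force: [0.2, -0.1, -1.3]
finger_gap: 84.9
```

Emit:
apply_moves(targets="0 0 0 0 0 0; 0 0 0 0 0 0; 0 0 0 0 0 0; 0 0 0 0 0 0; 0 0 0 0 0 0; 0 0 0 0 0 0; 0 0 0 0 0 0; 0 0 0 0 0 0; 0 0 0 0 0 0; 0 0 0 0 0 0", fingers=0.045, newtons=40)

```text
time_s: 15.3
ee_pos: [450.7, -317.3, 60.9]
tcp_rot: [83.2, 89.9, -6.7]
wrist_force: [-2.5, 1.1, 6.7]
finger_gap: 52.4
```

Emit:
apply_moves(targets="-0.004 0 0 0 0 0; -0.01 0 0 0 0 0; -0.02 0 0 0 0 0; -0.035 0 0 0 0 0; -0.055 0 0 0 0 0; -0.075 0 0 0 0 0; -0.095 0 0 0 0 0; -0.115 0 0 0 0 0; -0.135 0 0 0 0 0; -0.15 0 0 0 0 0")

```text
time_s: 16.3
ee_pos: [450.9, -317.6, 213.5]
tcp_rot: [66.9, 89.7, -23.0]
wrist_force: [1.4, -0.4, -3.8]
finger_gap: 52.8
```

```bash
python3 look.py side side3 230 90 390 230 5
python3 -c "
from h import *
print(cw(-42,-141)); go([*cw(-42,-141),230]); print(ctrl.observe()['wrist_force'],ctrl.observe()['finger_gap'])"
```

```text
[ 452.  -318.5  216.1] [-0.  -0.6 -1.7] proj tcp [[312.2 151.8]]
[475.80090071  49.33227717]
to [475.8  49.3 230. ] shift [-0.0153  0.0243 -0.3677] turn [ 0.0204  0.0041 -0.0076]
[-0.03043536 -0.59504446 -1.69077678] 52.063373422810514
```

View pics/side3.png

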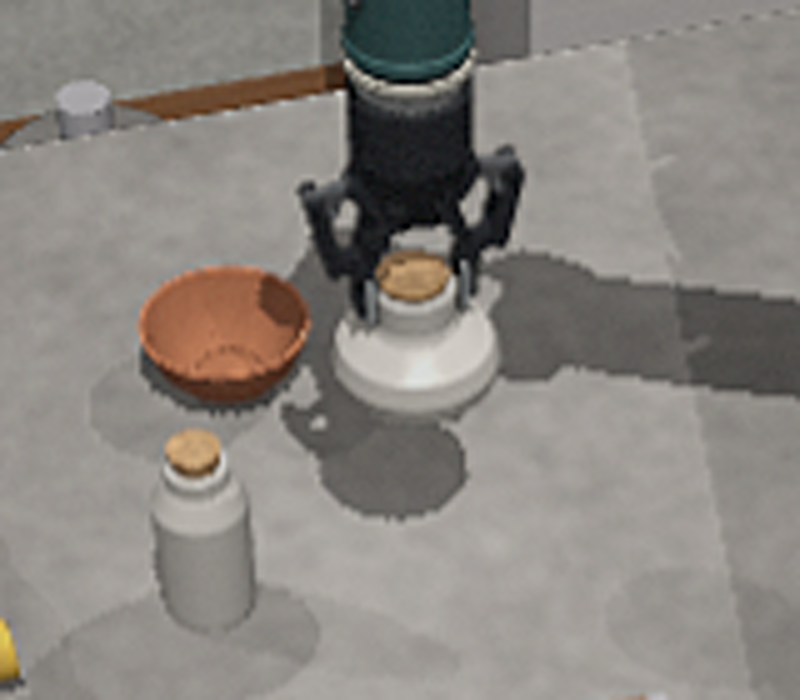

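The jar is held by the neck and upright: the cork is level at crop (415,272) and the belly at (415,360). Carrying it over the case.

Emit:
apply_moves(targets="-0.004 0.001 -0.008 0 0 0; -0.008 0.002 -0.022 0 0 0; -0.012 0.003 -0.042 0.003 0 0; -0.016 0.005 -0.068 0.005 0.001 -0.002; -0.018 0.007 -0.096 0.008 0.002 -0.003; -0.018 0.009 -0.126 0.01 0.003 -0.004; -0.018 0.011 -0.156 0.013 0.004 -0.005; -0.018 0.013 -0.186 0.015 0.004 -0.006; -0.018 0.015 -0.216 0.018 0.004 -0.007; -0.018 0.017 -0.246 0.02 0.004 -0.008")

```text
time_s: 17.35
ee_pos: [467.3, -69.9, 232.1]
tcp_rot: [-106.3, 89.8, 162.6]
wrist_force: [-0.1, 0.5, -3.8]
finger_gap: 52.4
```

```bash
python3 -c "
from h import *
go([*cw(-42,-141),228])"
```

```text
to [475.8  49.3 228. ] shift [ 0.0042  0.0063 -0.1194] turn [ 0.0007 -0.0007  0.0025]
```

Emit:
apply_moves(targets="0 0.001 -0.025 0 0 0; 0 0.002 -0.048 0 0 0; 0.001 0.003 -0.068 0 0 0; 0.001 0.004 -0.085 0 0 0; 0.002 0.005 -0.098 0 0 0; 0.003 0.006 -0.108 0 0 0; 0.004 0.006 -0.115 0 0 0.002; 0.004 0.006 -0.119 0 0 0.002; 0.004 0.006 -0.1195 0 0 0.002; 0.004 0.006 -0.1195 0 0 0.002")

```text
time_s: 18.35
ee_pos: [475.5, 49.1, 228.2]
tcp_rot: [-124.9, 90.0, 144.1]
wrist_force: [0.8, 0.0, -4.3]
finger_gap: 52.4
```

```bash
python3 look.py top top4 240 160 350 290 5
python3 look.py side side4 200 180 440 400 3
python3 -c "
from h import *
go([*cw(-42,-141),74])
T=np.load('top4.npy'); vv,uu=np.mgrid[0:480,0:640]
for n in('top4','side4'):
    d=np.load(n+'.npy'); P=at_depth(n[:-1],np.c_[uu.ravel(),vv.ravel()],d.ravel()); e=ctrl.observe()['ee_pos']
    m=(np.hypot(P[:,0]-e[0],P[:,1]-e[1])<70)&(P[:,2]>170)&(P[:,2]<205); q=P[m]
    if len(q): print(n,len(q),np.percentile(q,[1,50,99],axis=0).round(1))
"
```

```text
[475.6  49.  228.3] [ 0.4  0.3 -3.7] proj tcp [[304.1 239.8]]
[475.6  49.  228.3] [-0.4 -0.3 -4.2] proj tcp [[339.3 235. ]]
to [475.8  49.3  74. ] shift [ 0.1543  0.0003 -0.0003] turn [ 0.0001 -0.0005  0.0004]
top4 37 [[423.3  13.5 189.4]
 [435.4  78.3 198.5]
 [472.3  99.  204.4]]
side4 242 [[426.9  36.9 176.7]
 [490.7  89.8 195.3]
 [528.1 100.8 204.9]]
```

View pics/side4.png

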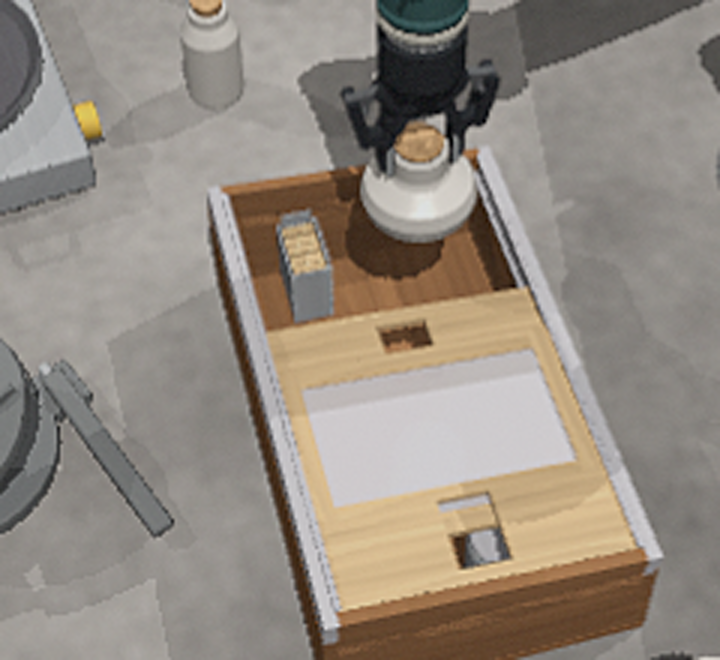

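The jar hangs upright over the opening, in front of the pocket. The pocket is at crop (305,265) and the jar's belly at (418,200). Both doors and the visible part of the slot are as expected. Lowering.

Emit:
apply_moves(targets="0.008 0 0 0 0 0; 0.024 0 0 0 0 0; 0.042 0 0 0 0 0; 0.06 0 0 0 0 0; 0.078 0 0 0 0 0; 0.096 0 0 0 0 0; 0.112 0 0 0 0 0; 0.126 0 0 0 0 0; 0.136 0 0 0 0 0; 0.142 0 0 0 0 0")

```text
time_s: 19.45
ee_pos: [475.0, 48.9, 85.2]
tcp_rot: [-102.9, 89.9, 166.0]
wrist_force: [-1.0, -0.3, -2.8]
finger_gap: 52.4
```

Emit:
apply_moves(targets="0.002 0 0 0 0 0; 0.004 0 0 0 0 0; 0.006 0 0 0 0 0; 0.008 0 0 0 0 0; 0.0095 0 0 0 0 0; 0.0105 0 0 0 0 0; 0.0115 0 0 0 0 0; 0.012 0 0 0 0 0; 0.0125 0 0 0 0 0; 0.0125 0 0 0 0 0")

```text
time_s: 20.45
ee_pos: [475.0, 48.9, 73.1]
tcp_rot: [-103.7, 89.9, 165.2]
wrist_force: [-1.5, 0.4, 0.8]
finger_gap: 52.6
```

Emit:
apply_moves(targets="0.0003 0 0 0 0 0; 0.0006 0 0 0 0 0; 0.0009 0 0 0 0 0; 0.0012 0 0 0 0 0; 0.0012 0 0 0 0 0; 0.0012 0 0 0 0 0; 0.0012 0 0 0 0 0; 0.0012 0 0 0 0 0; 0.0012 0 0 0 0 0; 0.0012 0 0 0 0 0")

```text
time_s: 21.45
ee_pos: [475.0, 48.9, 73.0]
tcp_rot: [-102.8, 89.9, 166.1]
wrist_force: [-5.9, -0.7, 7.6]
finger_gap: 52.4
```

Emit:
apply_moves(targets="0 0 0 0 0 0; 0 0 0 0 0 0; 0 0 0 0 0 0; 0 0 0 0 0 0; 0 0 0 0 0 0; 0 0 0 0 0 0; -0.004 0 0 0 0 0; -0.01 0 0 0 0 0; -0.018 0 0 0 0 0; -0.028 0 0 0 0 0", fingers=0.08)

```text
time_s: 22.45
ee_pos: [475.1, 48.9, 101.7]
tcp_rot: [-101.1, 89.9, 167.8]
wrist_force: [-0.3, -0.1, 0.5]
finger_gap: 80.3
```

Emit:
apply_moves(targets="-0.02 0 0 0 0 0; -0.04 0 0 0 0 0; -0.06 0 0 0 0 0; -0.08 0 0 0 0 0; -0.1 0 0 0 0 0; -0.11 0.01 -0.02 0 0 0; -0.11 0.02 -0.04 0 0 0; -0.11 0.03 -0.055 0 0 0; -0.11 0.042 -0.065 0 0 0; -0.11 0.042 -0.065 0 0 0")

```text
time_s: 23.45
ee_pos: [519.8, 114.1, 211.6]
tcp_rot: [-105.5, 89.9, 163.5]
wrist_force: [-0.0, -1.9, -0.2]
finger_gap: 80.0
```

```bash
python3 look.py side side5 200 180 440 400 3
python3 -c "
from h import *
read_camera('top')
for n in('side','top'):
  for r in tip_of('squat_jar',n)[:1]: p=at_z(n,[r['position']],12)[0]; print(n,r['conf'],p.round(1),wc(p).round(1))
  for r in tip_of('right_door_slot',n)[:1]: p=at_z(n,[r['position']],126)[0]; print(n,r['conf'],p.round(1),wc(p).round(1))
d=np.load('side5.npy'); vv,uu=np.mgrid[0:480,0:640]
P=at_depth('side',np.c_[uu.ravel(),vv.ravel()],d.ravel())
m=(np.hypot(P[:,0]-475,P[:,1]-49)<40)&(P[:,2]>92)&(P[:,2]<115); q=P[m]; print(len(q),np.percentile(q,[3,50,97],axis=0).round(1))
go([*cw(3,-47),160])
"
```

```text
[518.9 113.3 211.3] [-0.8 -0.   0.5] proj tcp [[330.6 260.2]]
side 0.95 [462.   44.7  12. ] [ -55.7 -145.9]
side 0.95 [524.2 176.5 126. ] [  3.9 -13. ]
top 0.75 [531.9 196.8  12. ] [11.2  7.6]
top 0.56 [526.4 174.9 126. ] [  6.2 -14.5]
210 [[454.1  29.9  93.9]
 [476.   52.5 101.9]
 [496.2  73.4 108. ]]
to [522.6 142.5 160. ] shift [ 0.0514  0.0041 -0.0301] turn [-0.0007 -0.0001  0.0029]
```

View pics/side5.png

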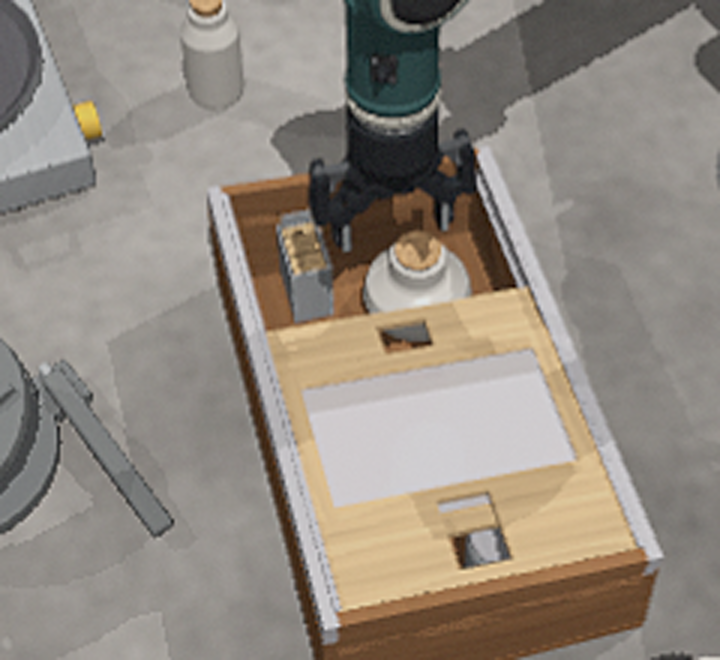

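The jar stands upright in front of the pocket. Its cork is at crop (417,250), case (-42,-140), and the belly is clear of the pocket at (305,265). Next I close the fingers and enter the exposed part of the slot, crop (405,335).

Emit:
apply_moves(targets="0 0.001 -0.015 0 0 0; 0 0.002 -0.03 0 0 0; 0 0.003 -0.042 0 0 0.003; 0.01 0.003 -0.046 0 0 0.003; 0.025 0.003 -0.0462 0 0 0.003; 0.04 0.003 -0.0462 0 0 0.003; 0.045 0.003 -0.0462 0 0 0.003; 0.046 0.003 -0.0462 0 0 0.003; 0.046 0.003 -0.0462 0 0 0.003; 0.046 0.003 -0.0462 0 0 0.003", fingers=0)

```text
time_s: 24.75
ee_pos: [522.4, 158.5, 165.9]
tcp_rot: [107.0, 89.9, 15.9]
wrist_force: [0.2, -0.2, 0.7]
finger_gap: 0.1
```

```bash
python3 -c "
from h import *
go([522,159.5,112]); print(ctrl.observe()['ee_pos'])"
```

```text
to [522.  159.5 112. ] shift [ 0.0539 -0.0005 -0.001 ] turn [-0.0012 -0.0003 -0.0011]
[522.40385961 158.45575111 165.90398166]
```

Emit:
apply_moves(targets="0.012 0 -0.001 0 0 0; 0.024 0 -0.001 0 0 0; 0.032 0 -0.001 0 0 0; 0.038 0 -0.001 0 0 0; 0.043 0 -0.001 0 0 0; 0.048 0 -0.001 0 0 0; 0.052 0 -0.001 0 0 0; 0.054 0 -0.001 0 0 0; 0.054 0 0.002 0 0 0; 0.054 0 0.005 0 0 0")

```text
time_s: 25.75
ee_pos: [522.5, 153.4, 112.1]
tcp_rot: [104.7, 89.9, 13.5]
wrist_force: [1.5, -0.3, 0.3]
finger_gap: 0.1
```

Emit:
apply_moves(targets="0 0 0.003 0 0 0; 0 0 0.006 0 0 0; 0 0 0.01 0 0 0; 0 0 0.015 0 0 0; 0 0 0.021 0 0 0; 0 0 0.027 0 0 0; 0 0 0.033 0 0 0; 0 0 0.039 0 0 0; 0 0 0.045 0 0 0; 0 0 0.05 0 0 0")

```text
time_s: 26.75
ee_pos: [521.7, 102.8, 112.4]
tcp_rot: [101.4, 89.9, 10.3]
wrist_force: [-0.2, 3.7, 2.1]
finger_gap: -0.1
```

Emit:
apply_moves(targets="0 0 0.005 0 0 0; 0 0 0.012 0 0 0; 0 0 0.019 0 0 0; 0 0 0.026 0 0 0; 0 0 0.033 0 0 0; 0 0 0.04 0 0 0; 0 0 0.047 0 0 0; 0 0 0.053 0 0 0; 0 0 0.058 0 0 0; 0 0 0.062 0 0 0")

```text
time_s: 27.75
ee_pos: [520.5, 40.3, 112.3]
tcp_rot: [98.7, 89.9, 7.6]
wrist_force: [1.5, 3.4, 0.1]
finger_gap: 0.3
```

Emit:
apply_moves(targets="0 0 0.005 0 0 0; 0 0 0.01 0 0 0; 0 0 0.015 0 0 0; 0 0 0.02 0 0 0; 0 0 0.025 0 0 0; 0 0 0.03 0 0 0; 0 0 0.034 0 0 0; 0 0 0.037 0 0 0; 0 0 0.039 0 0 0; 0 0 0.04 0 0 0")

```text
time_s: 28.75
ee_pos: [519.8, 0.0, 112.4]
tcp_rot: [96.9, 89.9, 5.7]
wrist_force: [1.6, 3.2, 1.0]
finger_gap: -0.4
```

Emit:
apply_moves(targets="0 0 0.001 0 0 0; 0 0 0.002 0 0 0; 0 0 0.003 0 0 0; 0 0 0.0035 0 0 0; 0 0 0.004 0 0 0; 0 0 0.0045 0 0 0; 0 0 0.005 0 0 0; 0 0 0.0055 0 0 0; 0 0 0.006 0 0 0; 0 0 0.006 0 0 0")

```text
time_s: 29.75
ee_pos: [519.6, -6.1, 112.4]
tcp_rot: [93.9, 89.9, 2.7]
wrist_force: [1.7, 3.6, 1.5]
finger_gap: -0.1
```

Emit:
apply_moves(targets="0 0 0.0002 0 0 0; 0 0 0.0004 0 0 0; 0 0 0.0006 0 0 0; 0 0 0.0008 0 0 0; 0 0 0.001 0 0 0; 0 0 0.0012 0 0 0; 0 0 0.0014 0 0 0; 0 0 0.0016 0 0 0; 0 0 0.0018 0 0 0; 0 0 0.002 0 0 0")

```text
time_s: 30.75
ee_pos: [519.6, -7.3, 112.4]
tcp_rot: [127.5, 89.8, 36.3]
wrist_force: [1.5, 7.9, 1.4]
finger_gap: -0.1
```

Emit:
apply_moves(targets="0 0 0.0008 0 0 0; 0 0 0.001 0 0 0; 0 0 0.0012 0 0 0; 0 0 0.0014 0 0 0; 0 0 0.0016 0 0 0; 0 0 0.0018 0 0 0; 0 0 0.002 0 0 0; 0 0 0.0022 0 0 0; 0 0 0.0024 0 0 0; 0 0 0.0026 0 0 0")

```text
time_s: 31.75
ee_pos: [519.6, -7.3, 112.4]
tcp_rot: [160.1, 89.6, 68.8]
wrist_force: [1.6, 13.9, 1.8]
finger_gap: 0.1
```

The door is firmly on the right jamb: no further travel, and the force rose to 14 N. I'm backing off into the middle of the slot, lifting out and moving clear.

Emit:
apply_moves(targets="0 0 -0.004 0 0 0; 0 0 -0.01 0 0 0; 0 0 -0.014 0 0 0; -0.01 0 -0.016 0 0 0; -0.03 0 -0.016 0 0 0; -0.055 0 -0.016 0 0 0; -0.085 0 -0.016 0 0 0; -0.12 0 -0.016 0 0 0; -0.15 -0.02 -0.016 0 0 0; -0.16 -0.04 -0.016 0 0 0")

```text
time_s: 32.75
ee_pos: [481.3, 8.1, 277.4]
tcp_rot: [121.5, 89.4, 30.2]
wrist_force: [0.9, 0.0, -0.4]
finger_gap: 0.3
```

Emit:
apply_moves(targets="0 -0.01 0.035 0 0 0; 0 -0.02 0.07 0 0 0; 0 -0.03 0.105 0 0 0; 0 -0.04 0.14 0 0 0; 0 -0.05 0.175 0 0 0; 0 -0.055 0.21 0 0 0; 0 -0.06 0.24 0 0 0; 0 -0.06 0.25 0 0 0; 0 -0.06 0.25 0 0 0; 0 -0.06 0.25 0 0 0")

```text
time_s: 33.75
ee_pos: [415.7, -239.8, 275.6]
tcp_rot: [124.8, 89.4, 33.5]
wrist_force: [-0.2, 0.5, -0.3]
finger_gap: 0.2
```

```bash
python3 look.py side side6 200 130 440 420 2
python3 look.py top top6 150 160 350 300 4
python3 -c "
from h import *
for n in('top','side'):
  for k,z in(('right_door_slot',126),('right_door_edge',126),('left_door_edge',137),('tall_jar',0),('bowl',0),('mug',0)):
    for r in tip_of(k,n)[:1]: p=at_z(n,[r['position']],z)[0]; print(n,k,round(r['conf'],2),p.round(1),wc(p).round(1))
a=cv2.imread('pics/side6.png'); b=cv2.imread('pics/top6.png'); h=max(a.shape[0],b.shape[0])
b=cv2.resize(b,None,fx=.4,fy=.4) if a.shape[1]+b.shape[1]>1300 else b
P=lambda i:cv2.copyMakeBorder(i,0,h-i.shape[0],0,0,0)
cv2.imwrite('pics/fin.png',np.hstack([a,np.pad(b,((0,a.shape[0]-b.shape[0]),(0,0),(0,0)))]))
"
```

```text
[ 415.8 -239.4  275.6] [0.6 0.2 0.1] proj tcp [[330.4 150.7]]
[ 415.9 -239.3  275.5] [ 0.2 -0.1  0. ] proj tcp [[423.8 261.7]]
top right_door_slot 0.73 [521.5  12.6 126. ] [   4.4 -176.9]
top left_door_edge 0.81 [518.3 178.3 137. ] [ -2.  -11.2]
top tall_jar 0.65 [ 593.9 -313.5    0. ] [  83.1 -501.5]
top bowl 0.81 [ 541.  -531.5    0. ] [  34.3 -720.5]
top mug 0.93 [377.2 530.    0. ] [-149.9  337.7]
side right_door_slot 0.95 [514.2  10.3 126. ] [  -2.9 -179.3]
side right_door_edge 0.88 [516.5 -37.2 126. ] [   0.4 -226.8]
side left_door_edge 0.93 [516.1 176.3 137. ] [ -4.1 -13.3]
side tall_jar 0.91 [ 605.7 -316.3    0. ] [  94.9 -504.1]
side bowl 0.76 [ 544.3 -529.4    0. ] [  37.6 -718.3]
side mug 0.62 [376.5 544.8   0. ] [-150.7  352.4]
```

View pics/fin.png

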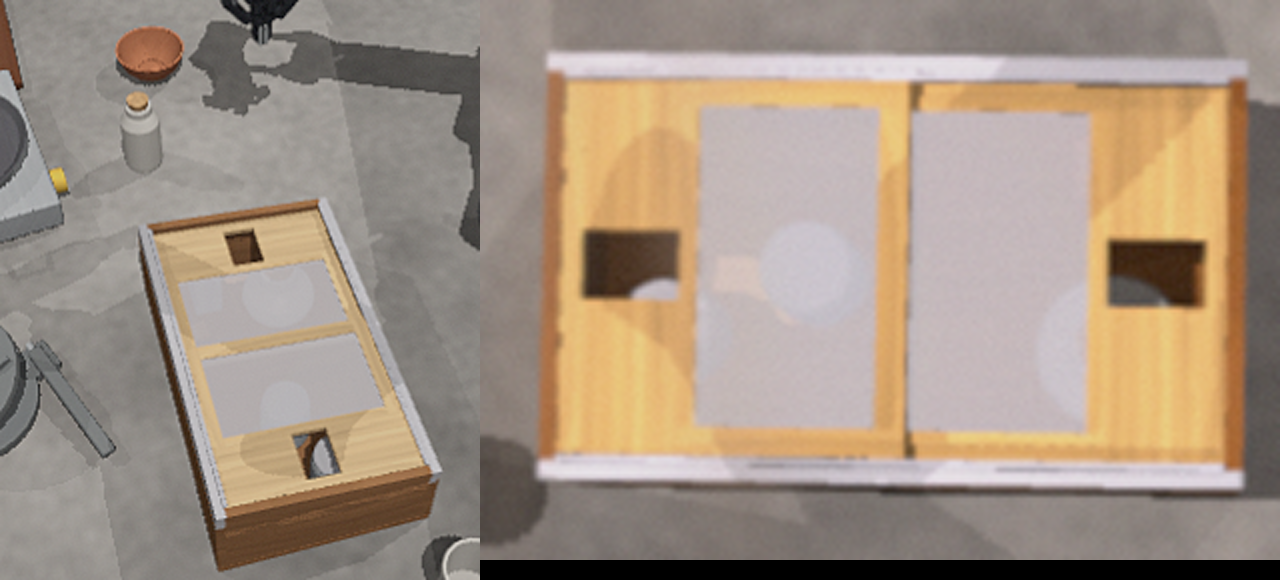

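View pics/top6.png

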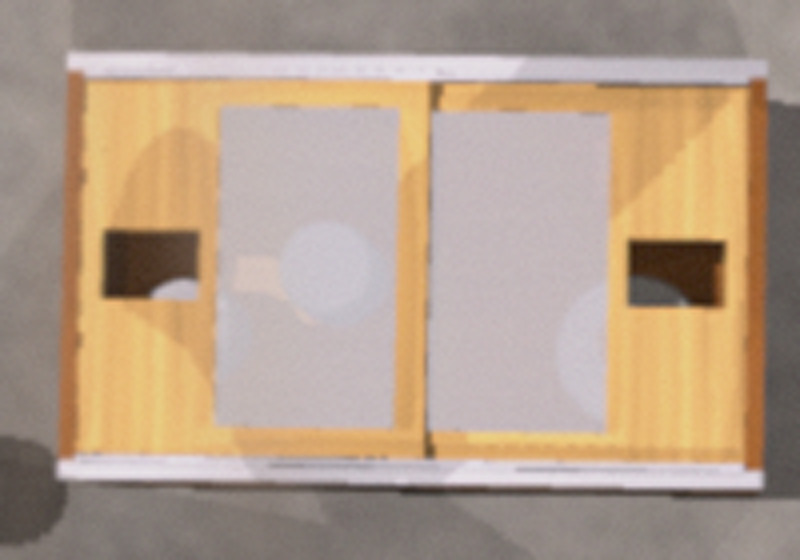

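The final views show the right door against the jamb: its slot moved from crop column 670 to 677, and the dark gap beside the jamb is gone. The left door is unmoved, with its edge at crop column 428. The jar is a round shape under the glass at (600,350), clear of the back pocket, and the bystanders haven't moved. Handing in.

```bash
python3 -c "
from h import *
print(ctrl.close_job(), ctrl.observe()['time_s'])"
```

```text
the job is handed in; nothing more can be done
the job is handed in; nothing more can be done
```

The squat jar is standing upright in the right-hand compartment, in front of the steel pocket, and the right-hand door is shut again. The job was handed in at about 34 s; no verdict is reported.

- **Opening:** I slid the right door by its slot, then pushed its outer edge until it reached the stop. At the stop the reading was about 10 N with no more travel.
- **Placing:** I gripped the jar by its neck at 40 N and set it down at about case (-42, -140) mm. The pocket starts about 27 mm behind the jar's belly, at x of about 40 to 80 mm.
- **Closing:** I pulled the door back by its slot until it rested on the right jamb. The force there rose to 14 N with no further movement.
- **Forces:** No reading was above 14 N. They were taken only at the end of each move, so brief peaks in between would not show.
- **Final pictures:** The right door is at its jamb and the left door is still shut. The jar shows clear of the pocket through the glass, and nothing else had visibly moved.
- **Disagreements:** After release the trained networks misplaced the jar: about 14 mm off from the side, and the top view reported something in the left compartment instead. The final door points were 2 to 5 mm off nominal. I relied on the depth data, the contact forces and the pictures, which agreed with each other.

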